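# Clear the mosaic tiles off the tilting mirror, then hold it so the camera sees the dot

### The job

Take the hinged mirror by its bar handle and tip it up until all three mosaic tiles lying on it slide off into the blue tray at its foot; do not touch the tiles with the gripper or disturb the tray and the other things on the table. Then lower the mirror to the angle at which the camera on the one post sees the orange dot of the other post reflected in the middle of the mirror. Finish holding the mirror still at that angle by its bar: do not let go, it would fall back.

Things in the scene. Friction and masses are not known exactly. Their poses are not given: they have to be found in the camera images.
- mirror (a joint): Hinge angle of the tilting mirror, rad: 0 = level on its rest (start), grows as the bar edge is raised, stop at 1.25. Mass about 0.5 kg (varies); it turns almost freely and falls back when let go. The tiles start to slide only past about 0.65 to 0.85 rad (friction varies).
- mirror_center (a point): Middle of the reflecting face, 176 (x) by 188 mm (y), in a black frame with rims 8 mm proud on three sides, open at the low edge. Turns with the mirror: z = outward normal, y = along the hinge axis, x = from the bar edge to the low edge. It lies 70 mm from the hinge axis towards the bar and 6 mm above it along z. Level, the face is 91 mm above the table; raised, it turns towards the tray.
- mirror_hinge (a point): Point on the hinge axis (mid-width), 85 mm above the table; frame turns with the mirror, y = hinge axis. The low edge of the mirror reaches 20 mm beyond the axis, over the tray.
- mirror_bar (a point): Middle of the steel bar handle at the edge nearest the robot: round, 12 mm thick, parallel to the hinge axis, 98 mm free between its two arms, 210 mm from the hinge axis, 85 mm above the table when level, 37 mm clear of the black frame. Can be gripped from above, a finger on either side; it turns in the grip as the mirror tilts. Axes as mirror_center.
- lens (a point): Front of the lens of the black camera (50 x 66 x 36 mm), on the fixed post at the left of the mirror (seen from the robot), 360 mm above the table.
- dot (a point): Centre of the orange dot (44 mm across) on a white 70 mm square card, on the fixed post at the right, 360 mm above the table, the mirror image of the lens position about the mirror's mid-plane, 320 mm away from the lens.
- aim (a point): Point in the air half way between lens and dot. Both are equally far from the mirror, so the camera sees the dot in the middle of the mirror when the face's normal through mirror_center points at this point. Its x in the frame of mirror_center is how far the dot's reflection stands off the middle.
- tray: Open blue tray, 140 (x) by 250 (y) by 55 mm high, walls 4 mm, loose (0.6 kg), on the table under the low edge of the mirror. Origin at the centre of its underside.
- tile_red: Red mosaic tile, 36 x 36 x 14 mm, 40 g (varies), lying on the mirror. Origin at the centre of its underside.
- tile_yellow: Yellow mosaic tile, 44 x 28 x 14 mm, 40 g (varies), lying on the mirror. Origin at the centre of its underside.
- tile_green: Green round mosaic tile, 38 mm across, 14 mm thick, 40 g (varies), lying on the mirror. Origin at the centre of its underside.
- glue: White glue bottle with blue cap, 44 mm thick, 140 mm tall, standing; bystander. Origin at its foot.
- tape: Roll of tape, 90 mm across, 24 mm high; bystander. Origin under its centre.
- paint_jar: Red jar, 60 mm thick, 75 mm tall; bystander. Origin at its foot.
- water_cup: Blue cup, 72 mm across, 85 mm tall; bystander. Origin at its foot.
- brush: Paint brush with wooden handle, lying on the table; bystander. Origin under its middle.
- ruler: Steel ruler 300 x 32 x 4 mm lying on the table; bystander. Origin under its centre.
Things that resemble listed ones, but are neither listed nor needed, are in the scene too. Several things have the shape of the tile_green; the one meant has the colours described above. Several things have the shape of the tile_red; the one meant has the colours described above.

How it is judged:
By the outcome, as a careful person would: the job done as asked, in the order asked, and still so for the second after the job is handed in, while the arm keeps its last pose, push and grip.
It also fails if it takes over 40 s, if anything falls off the work surface, if the arm or the gripper's body presses on something with over 40 N, if the wrist force passes 120 N, or if a joint passes its speed limit or range.

### The arm

A 6-joint arm with a two-finger parallel gripper is mounted at the origin on the work surface. World frame = base frame: x ahead of the robot, y to its left, z up, the work surface at z = 0. Lengths are in m, angles in rad, forces in N, time in s.
With the tool pointing down it reaches from about 0.275 to 0.975 m from the base axis. Payload 8.4 kg.
Tool frame: the origin (TCP) lies midway between the tips of the shut fingers; the grasp point (between the pads) lies 19 mm behind it; z points along the fingers, y is the direction in which the jaws open and shut (so a half turn about z gives the same grasp; the last joint's range is limited). The gripper opens to 92 mm and grips with 3 to 60 N. Pads are 20 mm wide; open, the fingers measure 128 mm over their backs; the gripper's body (75 mm by 189 mm) begins 69 mm behind the grasp point.
Start: joints at [-1.114, 0.353, 1.633, -0, 1.155, -0.002], TCP at [0.277, -0.56, 0.192] pointing down, gripper open.
Joint ranges: [-2.63, 2.63], [-0.92, 2.1], [0.06, 2.66], [-1.3, 4.44], [0, 2.69], [-3.02, 3.02]. Speed limits (rad/s): [2.22, 2.22, 2.79, 3.14, 3.14, 3.14].

### API

Orientations are given as a rotation vector (axis times angle).
In Python, from rig import observe, capture, get_calibration, close_job gives the robot as it stands.
- The arm moves only by the shell command python3 -m handwheel 'ROWS' [OPENING]. ROWS is JSON, a list of rows, each an object of numbers: "dx", "dy", "dz": the shift along the tool's x, y, z in mm; "yaw": the turn about the tool's z in degrees. A call has 1 to 10 rows; each row shifts and turns the pose as measured when the row begins, along the tool's axes as they then stand; what a row does not reach is not made up. A row lasts 1/8 s, in which the tool goes at most 62.5 mm and 10.7 degrees, less where a joint would pass 70% of its speed; a pose out of reach is approached as far as the arm can. A call is refused whole if a number of a shift passes 62.5 or a number of a turn 10.7, either way. A call with a gripper value outside its range is refused whole. OPENING is the closure, from -1 (fully open) to 1 (shut), set as the call begins (- or left out, the last holds). The fingers move at their own pace and stop on an object; the grip force is fixed at half the most. Time passes only in rows, so rows that do not move let the fingers close. It gives the time, the measured TCP pose, the force and the opening at its end, in the units of the state.
- observe(): the state, without advancing time (a new reading comes with each control period).
- capture(name): name is "side" or "top" or "wrist"; returns (picture, depth): 384x512x3 uint8, red, green, blue; 384x512 float32, m along the optical axis (not along the pixel's ray), 0 where there is no reading.
- get_calibration(name): a dict with "camera_matrix" (3x3 intrinsics, pixels), "xyz" and "orientation" of the camera in the world; the wrist camera has in their place "mount" (4x4, takes a point from camera to tool coordinates, whose origin is the TCP and whose axes are the flange's). Camera axes: x right, y up, looking along -z (the intrinsics and any distortion apply to the point x, -y, -z); pixel columns grow to the right and rows downward; lengths in m; the calibration is good to about 2 mm. A picture is of the moment at which its call begins: read the wrist's pose just before it. get_calibration takes no time and is no camera call.
- close_job(): hands the job in, once; it reports no verdict.
The state is a dict: "time": time; "joint_pos": joint angles; "qvel": joint speeds; "joint_torque": joint torques, N m; "tcp_pos": TCP position; "ee_rot": TCP orientation; "ft_force": force on the tool from outside, world axes, zero at the start; "torque": the same for the moment, N m; "gripper_width": finger opening in m.
Only numpy, scipy, OpenCV 4.12 (cv2) and the standard library are available. Lean on these libraries where they do the work, as an engineer would, in place of code of your own. Each camera call takes 0.05 s, during which the arm holds its last target.

## Working session

There is one attempt and no reset: what is moved stays moved. The work goes in short steps, Python scripts to look and compute and a shell command to move; the robot and the scene stay as the last step left them, time stands still between calls to the robot, and variables do not carry over. Pictures are saved under pics/ and viewed, and the job is handed in when it is done.

```bash
mkdir -p pics; ls
python3 - <<'E'
from rig import *
import cv2,numpy as np
s=observe();print(s)
for n in ["side","top","wrist"]:
    c=get_calibration(n);print(n,c)
for n in ["side","top"]:
    p,d=capture(n);cv2.imwrite(f"pics/{n}0.png",p[:,:,::-1]);np.save(f"pics/{n}0d.npy",d)
E
```

```text
pics
{'time': 0.0, 'joint_pos': array([-1.11440272e+00,  3.53663503e-01,  1.63414665e+00, -6.19046286e-06,
        1.15520486e+00, -2.38357446e-03]), 'qvel': array([-0.00121328,  0.00087749,  0.00198148,  0.0011259 ,  0.00100739,
        0.00013357]), 'joint_torque': array([ 3.55782802e-03, -5.93833208e+01, -3.34216869e+01,  7.00422772e-02,
        2.33535067e-02, -9.67014535e-05]), 'tcp_pos': array([ 0.27655098, -0.55988165,  0.19144878]), 'ee_rot': array([-3.05795126e+00, -7.14031140e-01,  5.11279672e-04]), 'ft_force': array([-0.0119303 ,  0.5981768 ,  0.95268384]), 'torque': array([-0.03651233, -0.00931988, -0.01132123]), 'gripper_width': 0.09177969349155754}
side {'camera_matrix': array([[429.95252331,   0.        , 249.80741988],
       [  0.        , 429.95252331, 191.82533065],
       [  0.        ,   0.        ,   1.        ]]), 'xyz': array([0.04562637, 0.84309944, 0.81704054]), 'orientation': array([ 0.39190383, -1.28417712, -2.29133305])}
top {'camera_matrix': array([[430.86700862,   0.        , 252.9067914 ],
       [  0.        , 430.86700862, 191.95094899],
       [  0.        ,   0.        ,   1.        ]]), 'xyz': array([0.45688155, 0.04332532, 1.66909277]), 'orientation': array([ 0.04023022, -0.06981891, -1.54089201])}
wrist {'camera_matrix': array([[300.68814962,   0.        , 253.85721731],
       [  0.        , 300.68814962, 186.88464644],
       [  0.        ,   0.        ,   1.        ]]), 'mount': array([[ 3.45265771e-04,  9.68506111e-01,  2.48989547e-01,
         7.06830731e-02],
       [ 9.99999737e-01, -4.93392802e-04,  5.32505341e-04,
        -1.52446275e-03],
       [ 6.38584327e-04,  2.48989297e-01, -9.68506026e-01,
        -1.93258564e-01],
       [ 0.00000000e+00,  0.00000000e+00,  0.00000000e+00,
         1.00000000e+00]])}
```

View pics/side0.png

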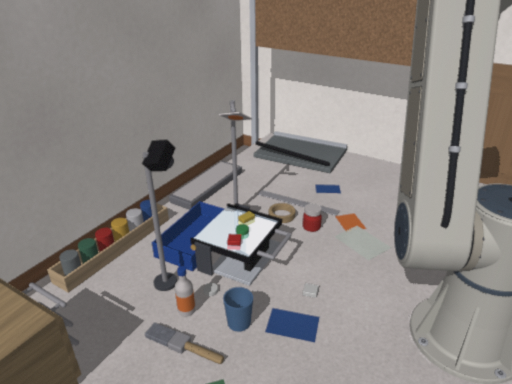

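View pics/top0.png

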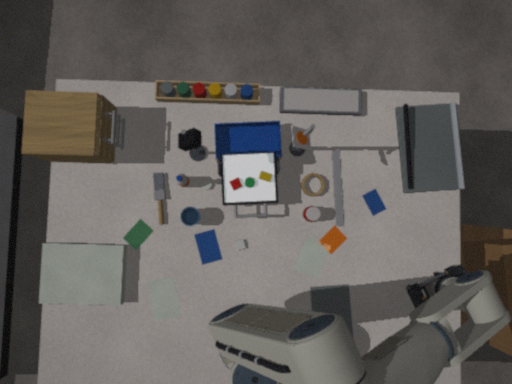

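Top view: the mirror is at (249,178) with red (236,184), green (250,182) and yellow (265,176) tiles on it. The bar is near (260,208), the tray at (248,140), the camera post at (190,140) and the dot post at (300,138). Next I'll take crops and 3D positions.

```bash
cat > h.py <<'E'
import numpy as np,cv2
from scipy.spatial.transform import Rotation as R
from rig import *
def cam(n,s=None):
    c=get_calibration(n);K=c["camera_matrix"]
    if n=="wrist":
        T=np.eye(4);T[:3,:3]=R.from_rotvec(s["ee_rot"]).as_matrix();T[:3,3]=s["tcp_pos"]
        T=T@c["mount"]
    else:
        T=np.eye(4);T[:3,:3]=R.from_rotvec(c["orientation"]).as_matrix();T[:3,3]=c["xyz"]
    return K,T
def pts(d,K,T):
    v,u=np.mgrid[:d.shape[0],:d.shape[1]]
    P=np.stack([(u-K[0,2])/K[0,0]*d,-(v-K[1,2])/K[1,1]*d,-d],-1)
    return P@T[:3,:3].T+T[:3,3]
def proj(X,K,T):
    q=(np.asarray(X)-T[:3,3])@T[:3,:3]
    return np.array([K[0,0]*q[...,0]/-q[...,2]+K[0,2],-K[1,1]*q[...,1]/-q[...,2]+K[1,2]])
E
python3 - <<'E'
from h import *
for n,(x0,x1,y0,y1) in {"top":(170,340,80,230),"side":(130,330,90,330)}.items():
    p=cv2.imread(f"pics/{n}0.png");d=np.load(f"pics/{n}0d.npy")
    f=4 if n=="top" else 2.5
    cv2.imwrite(f"pics/{n}0c.png",cv2.resize(p[y0:y1,x0:x1],None,fx=f,fy=f,interpolation=cv2.INTER_CUBIC))
K,T=cam("top");d=np.load("pics/top0d.npy");P=pts(d,K,T)
np.set_printoptions(precision=3,suppress=True)
for u,v in [(230,160),(270,160),(230,195),(268,195),(190,140),(300,138),(259,208),(250,208),(265,208),(240,210),(248,140),(300,240)]:
    print(u,v,P[v,u])
print(P[200:216:1,260,:])
E
```

```text
230 160 [0.684 0.103 0.091]
270 160 [ 0.689 -0.045  0.091]
230 195 [0.555 0.099 0.087]
268 195 [ 0.559 -0.041  0.09 ]
190 140 [0.693 0.21  0.413]
300 138 [ 0.719 -0.12   0.365]
259 208 [ 0.514 -0.012 -0.005]
250 208 [ 0.513  0.023 -0.006]
265 208 [ 0.511 -0.031  0.09 ]
240 210 [ 0.504  0.061 -0.008]
248 140 [ 0.778  0.038 -0.   ]
300 240 [ 0.394 -0.174 -0.003]
[[ 0.54  -0.012  0.092]
 [ 0.536 -0.012  0.095]
 [ 0.532 -0.012  0.099]
 [ 0.533 -0.015  0.004]
 [ 0.529 -0.016 -0.005]
 [ 0.525 -0.016 -0.001]
 [ 0.521 -0.015  0.004]
 [ 0.517 -0.016  0.004]
 [ 0.514 -0.016 -0.002]
 [ 0.51  -0.016 -0.004]
 [ 0.506 -0.016  0.002]
 [ 0.502 -0.016 -0.006]
 [ 0.498 -0.016  0.002]
 [ 0.492 -0.013  0.085]
 [ 0.488 -0.013  0.09 ]
 [ 0.485 -0.014  0.085]]
```

View pics/top0c.png

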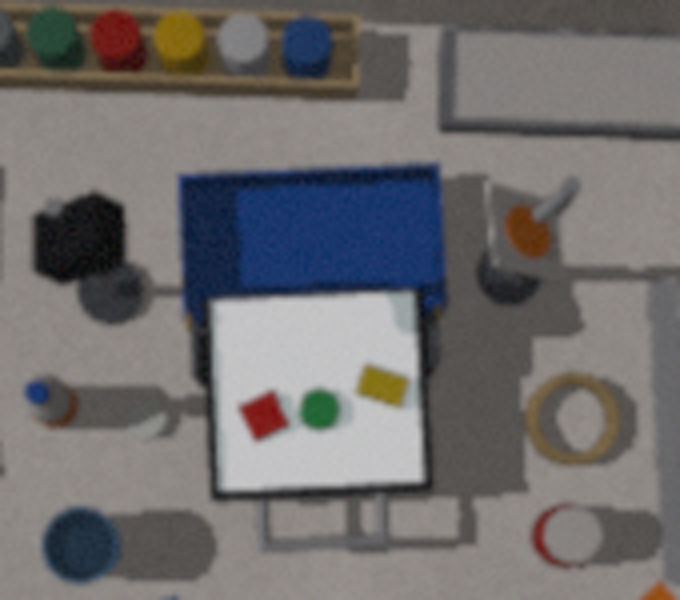

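View pics/side0c.png

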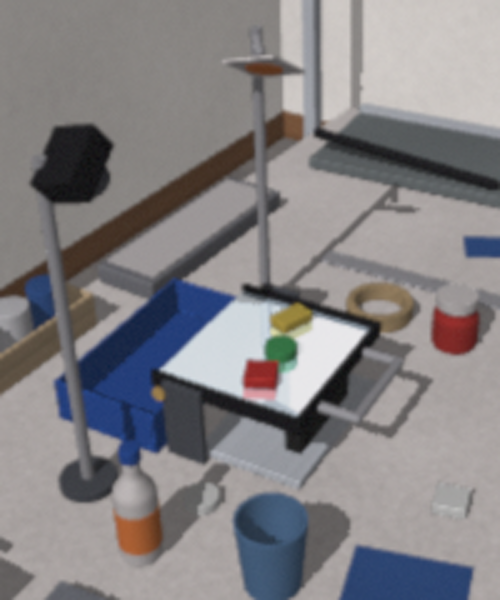

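The bar is the grey horizontal rod at crop (325,545), which is full-image px (251,216). Possible confusions:
- **Bar:** its shadow rod at crop (420,545).
- **Tiles:** the paint pots at (167..247,90) and the jar resemble them, but the tiles meant are the ones on the mirror.

Now measuring precisely.

Run:
```python
from h import *
np.set_printoptions(precision=4,suppress=True)
K,T=cam("top");d=np.load("pics/top0d.npy");P=pts(d,K,T);p=cv2.imread("pics/top0.png").astype(int)
v,u=np.mgrid[:384,:512]
m=(P[...,2]>.06)&(P[...,2]<.11)&(u>225)&(u<275)&(v>203)&(v<220)
for vv in range(206,220): print(vv,''.join('#' if m[vv,x] else '.' for x in range(225,280)))
b=m&(v>=213)
X=P[b];print("bar",X.mean(0),X[:,:2].min(0),X[:,:2].max(0))
A=np.c_[X[:,1],np.ones(len(X))];print("x=a y+b",np.linalg.lstsq(A,X[:,0],rcond=None)[0])
# white face
g=p.min(-1)
f=(abs(P[...,2]-.091)<.02)&(u>215)&(u<285)&(v>145)&(v<205)&(g>150)
f=f.astype(np.uint8);n,l,st,c=cv2.connectedComponentsWithStats(f);k=1+st[1:,4].argmax();
cn=np.vstack([q[:,0] for q in cv2.findContours((l==k).astype(np.uint8),0,1)[0]]);
q=cv2.minAreaRect(P[cn[:,1],cn[:,0],:2].astype(np.float32));print("face",q)
fr=(abs(P[...,2]-.095)<.025)&(u>205)&(u<290)&(v>140)&(v<206)
print("plane z",np.median(P[l==k][:,2]))
for n in["top","side"]:
    K,T=cam(n);d=np.load(f"pics/{n}0d.npy");P=pts(d,K,T);p=cv2.imread(f"pics/{n}0.png").astype(int)
    o=(p[...,2]>p[...,1]+50)&(p[...,2]>p[...,0]+70)&(P[...,2]>.3)&(P[...,2]<.45)
    print(n,"dot",P[o].mean(0),o.sum(),np.argwhere(o).mean(0))
    X=P[o];Xm=X.mean(0);_,_,V=np.linalg.svd(X-Xm);print("normal",V[2])
    dark=(p.max(-1)<75)&(P[...,2]>.3)&(P[...,2]<.46)&(abs(P[...,1]-.2)<.08)&(P[...,0]>.5)
    print("cam",P[dark].mean(0) if dark.any() else 0,dark.sum(),P[dark].min(0),P[dark].max(0))
s=observe();print("axes\n",R.from_rotvec(s["ee_rot"]).as_matrix())
```

```text
206 .........###...........................###.............
207 .........###...........................###.............
208 .........###...........................###.............
209 .........###...........................###.............
210 .........###...........................##..............
211 .........###...........................###.............
212 .........###...........................###.............
213 .........###..................############.............
214 .........#################################.............
215 .........#################################.............
216 .........###########################...................
217 ..........#####........................................
218 .......................................................
219 .......................................................
bar [0.4845 0.0254 0.0885] [ 0.4749 -0.0356] [0.4929 0.0819]
x=a y+b [-0.0646  0.4862]
face ((0.623404324054718, 0.03101091831922531), (0.1752646267414093, 0.18288204073905945), 4.083948135375977)
plane z 0.08985325053097681
top dot [ 0.7262 -0.1161  0.3686] 2 [135.5 299. ]
normal [ 0.0507 -0.6625  0.7473]
cam [0.6974 0.213  0.4002] 395 [0.6705 0.182  0.3556] [0.7301 0.2475 0.4235]
side dot [nan nan nan] 0 [nan nan]
normal [0. 0. 1.]
cam [0.6891 0.2231 0.3887] 756 [0.6688 0.1827 0.3459] [0.728  0.2533 0.4193]
axes
 [[ 0.8966  0.4429 -0.0005]
 [ 0.4429 -0.8966  0.0011]
 [-0.     -0.0012 -1.    ]]<stdin>:21: RuntimeWarning: Mean of empty slice.
  ret = um.true_divide(
<stdin>:22: RuntimeWarning: Mean of empty slice.
```

```bash
python3 -m handwheel '[{"dx":50,"dy":-5,"dz":-35,"yaw":-5.5},{"dx":50,"dy":-5,"dz":-35,"yaw":-5.5},{"dx":50,"dy":-10,"dz":-35,"yaw":-5.5},{"dx":52,"dy":-10,"dz":-25,"yaw":-5.5},{"dx":52,"dy":-10,"dz":-25,"yaw":-5.5},{"dx":52,"dy":-10,"dz":-25,"yaw":-5.5},{"dx":52,"dy":-10,"dz":-20,"yaw":-5.5},{"dx":52,"dy":-10,"dz":-15,"yaw":-5.5},{"dx":52,"dy":-10,"yaw":-5.5},{"dx":50,"dy":-10,"yaw":-5.5}]'
python3 - <<'E'
from h import *
np.set_printoptions(precision=4,suppress=True)
s=observe();M=R.from_rotvec(s["ee_rot"]).as_matrix();print(s["time"],s["tcp_pos"],s["joint_pos"]);print(M)
print("tool shift to (.485,.0235,.40):",1000*M.T@(np.array([.485,.0235,.40])-s["tcp_pos"]),"yaw",np.degrees(np.arctan2(M[1,1],M[0,1]))-3.7)
E
```

```text
0.1 [ 0.2766 -0.56    0.1916] [-1.1144  0.3536  1.634  -0.      1.1552 -0.0024]
[[ 0.8966  0.4429 -0.0005]
 [ 0.4429 -0.8966  0.0011]
 [-0.     -0.0012 -1.    ]]
tool shift to (.485,.0235,.40): [ 445.2553 -431.0819 -207.9205] yaw -67.41395177920403validation failed for argument at $[8]...
```

```bash
python3 -m handwheel '[{"dx":50,"dy":-5,"dz":-35,"yaw":-5.5},{"dx":50,"dy":-5,"dz":-35,"yaw":-5.5},{"dx":50,"dy":-10,"dz":-35,"yaw":-5.5},{"dx":52,"dy":-10,"dz":-25,"yaw":-5.5},{"dx":52,"dy":-10,"dz":-25,"yaw":-5.5},{"dx":52,"dy":-10,"dz":-25,"yaw":-5.5},{"dx":52,"dy":-10,"dz":-20,"yaw":-5.5},{"dx":52,"dy":-10,"dz":-15,"yaw":-5.5},{"dx":52,"dy":-10,"dz":0,"yaw":-5.5},{"dx":50,"dy":-10,"dz":0,"yaw":-5.5}]'
cat > st.py <<'E'
from h import *
import sys
np.set_printoptions(precision=4,suppress=True)
s=observe();M=R.from_rotvec(s["ee_rot"]).as_matrix();print("t",s["time"],s["tcp_pos"],s["joint_pos"],"F",s["ft_force"],"w",s["gripper_width"])
g=np.array([float(a) for a in sys.argv[1:4]])
print("tool z",M[:,2],"shift mm",1000*M.T@(g-s["tcp_pos"]),"yaw to do",np.degrees(np.arctan2(M[1,1],M[0,1]))-3.7)
E
python3 st.py .485 .0235 .4
```

```text
time: 1.35
tcp_pos: [0.516, -0.1111, 0.4106]
ee_rot: [-2.352, -2.071, -0.004]
ft_force: [0.2, -0.1, -0.6]
gripper_width: 0.0922
t 1.35 [ 0.516  -0.1111  0.4106] [-0.2197  0.0647  1.5264  0.0066  1.5557 -0.0929] F [ 0.1849 -0.0821 -0.6207] w 0.0921837731845657
tool z [-0.0036  0.0075 -1.    ] shift mm [129.5275 -47.6997  11.7236] yaw to do -10.969036932528482
```

```bash
python3 -m handwheel '[{"dx":45,"dy":-15,"dz":0,"yaw":-4},{"dx":45,"dy":-15,"dz":0,"yaw":-4},{"dx":40,"dy":-12,"dz":0,"yaw":-3},{"dx":0,"dy":0,"dz":0,"yaw":0}]'
python3 st.py .485 .0235 .4
python3 - <<'E'
from h import *
import pickle
s=observe();p,d=capture("wrist");pickle.dump((s,p,d),open("pics/w1.pkl","wb"))
cv2.imwrite("pics/w1.png",cv2.resize(p[:,:,::-1],None,fx=1.5,fy=1.5))
E
```

```text
time: 1.85
tcp_pos: [0.4793, 0.0282, 0.4106]
ee_rot: [-2.127, -2.298, -0.004]
ft_force: [-0.4, -0.4, 0.7]
gripper_width: 0.0916
t 1.85 [0.4793 0.0282 0.4106] [ 0.0486 -0.0191  1.6124  0.0088  1.5534 -0.0289] F [-0.372  -0.4333  0.7126] w 0.0916420366883556
tool z [-0.0055  0.0086 -0.9999] shift mm [-5.1863  5.4118 10.5612] yaw to do 0.7271078765993657
```

View pics/w1.png

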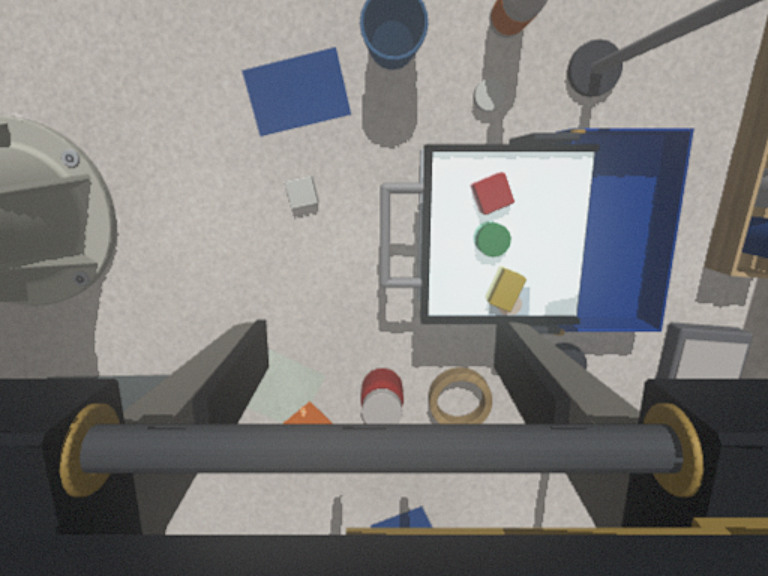

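The wrist view shows the bar as a vertical rod at (386,235), between its arms at y=187 and 282. The red, green and yellow tiles lie on the face at (493,193), (492,239) and (507,290).

Run:
```python
from h import *
import pickle
np.set_printoptions(precision=4,suppress=True)
s,p,d=pickle.load(open("pics/w1.pkl","rb"));K,T=cam("wrist",s);P=pts(d,K,T)
v,u=np.mgrid[:384,:512]
m=(abs(P[...,2]-.085)<.03)&(u>245)&(u<284)&(v>115)&(v<200)
for vv in range(118,198,4): print(vv,''.join('#' if m[vv,x] else '.' for x in range(245,284)))
b=m&(u<262)&(v>126)&(v<186);X=P[b]
print(X.mean(0),np.median(X,0));A=np.c_[X[:,1],np.ones(len(X))];print(np.linalg.lstsq(A,X[:,0],rcond=None)[0])
c=m&(u>264)&(u<276);X=P[c];print("arms y",np.median(X[X[:,1]>.02],0),np.median(X[X[:,1]<.02],0))
g=p.min(-1);f=((abs(P[...,2]-.09)<.02)&(u>270)&(u<400)&(v>95)&(v<216)&(g>150)).astype(np.uint8)
n,l,st,cc=cv2.connectedComponentsWithStats(f);k=1+st[1:,4].argmax()
cn=np.vstack([q[:,0] for q in cv2.findContours((l==k).astype(np.uint8),0,1)[0]])
# ray-plane z=.091 for contour
def ray(u,v,z):
    dd=np.stack([(u-K[0,2])/K[0,0],-(v-K[1,2])/K[1,1],-np.ones_like(u,float)],-1)@T[:3,:3].T
    return T[:3,3]+dd*((z-T[2,3])/dd[...,2])[...,None]
print(cv2.minAreaRect(ray(cn[:,0],cn[:,1],.091)[:,:2].astype(np.float32)),np.median(P[l==k],0))
uu=np.array([b.nonzero()[1].mean()]);vv=np.array([b.nonzero()[0].mean()]);print("bar ray",ray(uu,vv,.087))
t=(p[...,2]>p[...,0]+40)&(u>380)&(u<465)&(v>80)&(v<225)
X=P[t];print("tray rim x",np.percentile(X[X[:,2]>.04],[0.5,50,99.5],axis=0))
```

```text
118 .....................................##
122 .........##############################
126 ........###############################
130 ........#######......................##
134 ........#######.....................###
138 ........#######.....................###
142 ........#######.....................###
146 ........#######.....................###
150 ........#######.....................###
154 ........#######.....................###
158 ........#######.....................###
162 ........#######.....................###
166 ........#######.....................###
170 ........#######.....................###
174 ........#######.....................###
178 ........#######.....................###
182 ........#.#####....................####
186 ........###############################
190 .........#########################.####
194 ...................................####
[0.4821 0.0258 0.0902] [0.482  0.0259 0.0904]
[-0.0778  0.4841]
arms y [0.5009 0.0799 0.0905] [ 0.511  -0.0285  0.0902]
((0.6223028302192688, 0.03357992321252823), (0.17666052281856537, 0.18784771859645844), 4.415009021759033) [0.6296 0.0435 0.0916]
bar ray [[0.4821 0.0257 0.087 ]]
tray rim x [[ 0.4748 -0.0823  0.0403]
 [ 0.7067  0.0646  0.0907]
 [ 0.8446  0.1689  0.6045]]
```

The open fingers would hit the frame, so I'll pre-close to about 36 mm before going down.

```bash
python3 -m handwheel '[{"dx":-1,"dy":2,"dz":50,"yaw":0},{"dx":0,"dy":2,"dz":50,"yaw":0},{"dx":0,"dy":2,"dz":50,"yaw":0},{"dx":0,"dy":0,"dz":50,"yaw":0},{"dx":0,"dy":0,"dz":20,"yaw":0}]' 0.2
python3 st.py .4825 .026 .066
```

```text
time: 2.52
tcp_pos: [0.4883, 0.0222, 0.1855]
ee_rot: [-2.142, -2.293, -0.006]
ft_force: [-0.6, 0.3, 0.3]
gripper_width: 0.0439
t 2.525 [0.4883 0.0222 0.1855] [ 0.0379  0.1472  1.9245  0.0063  1.0698 -0.0333] F [-0.6458  0.3056  0.2964] w 0.04393248243351533
tool z [-0.0002  0.0056 -1.    ] shift mm [  3.5607  -5.5689 119.5024] yaw to do 0.20668764730384526
```

```bash
python3 -m handwheel '[{"dx":2,"dy":-3,"dz":25,"yaw":0},{"dx":1,"dy":-2,"dz":15,"yaw":0},{"dx":0,"dy":0,"dz":0,"yaw":0}]' 0.2
python3 st.py .4825 .026 .066
python3 - <<'E'
from h import *
import pickle
s=observe();p,d=capture("wrist");pickle.dump((s,p,d),open("pics/w2.pkl","wb"))
cv2.imwrite("pics/w2.png",cv2.resize(p[:,:,::-1],None,fx=1.5,fy=1.5))
K,T=cam("wrist",s);P=pts(d,K,T);np.set_printoptions(precision=4,suppress=True)
# bar predicted pixel
print(proj([.4825,.026,.085],K,T)*1.5)
v,u=np.mgrid[:384,:512]
q=proj([.4825,.026,.085],K,T);m=(abs(P[...,2]-.088)<.01)&(abs(P[...,0]-.4825)<.018)&(P[...,1]>.0)&(P[...,1]<.065)
X=P[m];print(m.sum(),X.mean(0));print(np.polyfit(X[:,1],X[:,0],1))
E
```

```text
time: 2.9
tcp_pos: [0.4826, 0.0217, 0.142]
ee_rot: [-2.146, -2.286, -0.001]
ft_force: [0.1, -0.6, 0.3]
gripper_width: 0.0368
t 2.9 [0.4826 0.0217 0.142 ] [ 0.0382  0.1944  1.9769  0.0056  0.9741 -0.0283] F [ 0.1377 -0.6146  0.3448] w 0.036760389501316916
tool z [-0.004   0.0044 -1.    ] shift mm [ 3.9194  0.5003 76.0147] yaw to do -0.06618919068405571
[381.223  285.9796]
1058 [0.4814 0.0338 0.0904]
[-0.0732  0.4839]
```

View pics/w2.png

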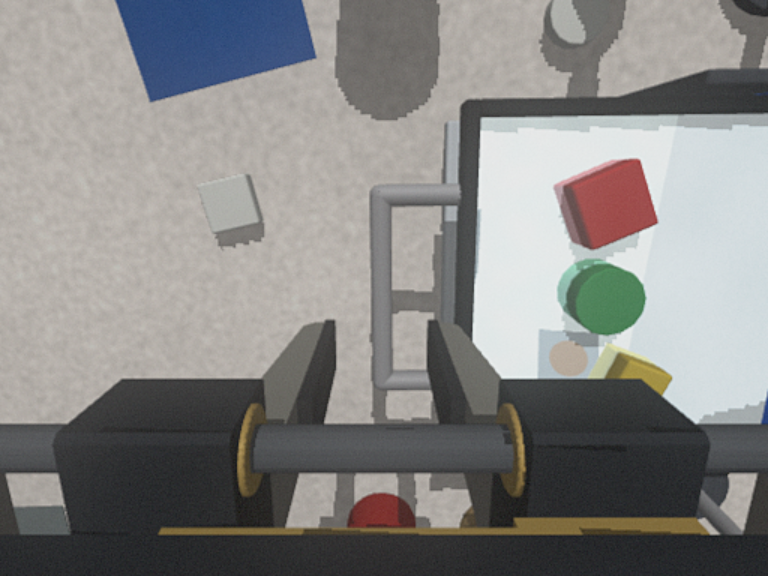

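The wrist view shows the bar at x≈382, between the fingers (335 and 430). The dot's reflection is visible in the mirror at (570,357). Descending.

```bash
python3 -m handwheel '[{"dx":2,"dy":0,"dz":30,"yaw":0},{"dx":2,"dy":0,"dz":25,"yaw":0},{"dx":0,"dy":0,"dz":12,"yaw":0},{"dx":0,"dy":0,"dz":0,"yaw":0}]' 0.2
python3 st.py .482 .026 .066
```

```text
time: 3.45
tcp_pos: [0.488, 0.0255, 0.0787]
ee_rot: [2.15, 2.289, 0.012]
ft_force: [-0.2, 0.2, -0.1]
gripper_width: 0.0371
t 3.45 [0.488  0.0255 0.0787] [ 0.0457  0.2898  2.0255  0.0059  0.8199 -0.0209] F [-0.2277  0.1983 -0.0522] w 0.0371368991730203
tool z [ 0.0062  0.0046 -1.    ] shift mm [ 0.8442 -6.0666 12.6487] yaw to do -0.11270725889494404
```

```bash
python3 -m handwheel '[{"dx":0,"dy":-5,"dz":8,"yaw":0},{"dx":0,"dy":-3,"dz":6,"yaw":0},{"dx":0,"dy":0,"dz":0,"yaw":0}]' 0.2
python3 st.py .482 .026 .066
```

```text
time: 3.82
tcp_pos: [0.481, 0.0249, 0.0657]
ee_rot: [2.148, 2.287, 0.015]
ft_force: [0.2, -0.2, -0.5]
gripper_width: 0.0368
t 3.825 [0.481  0.0249 0.0657] [ 0.0453  0.2999  2.0511  0.006   0.7811 -0.0216] F [ 0.2318 -0.1644 -0.4848] w 0.036832110433382595
tool z [ 0.0092  0.0047 -0.9999] shift mm [ 1.0319  1.0963 -0.3176] yaw to do -0.11735652157682885
```

```bash
python3 -m handwheel '[{"dx":0,"dy":0,"dz":0,"yaw":0},{"dx":0,"dy":0,"dz":0,"yaw":0},{"dx":0,"dy":0,"dz":0,"yaw":0},{"dx":0,"dy":0,"dz":0,"yaw":0}]' 1
python3 st.py .482 .026 .066
```

```text
time: 4.32
tcp_pos: [0.4826, 0.025, 0.0673]
ee_rot: [2.147, 2.286, 0.018]
ft_force: [-7.1, -0.3, 28.8]
gripper_width: 0.0034
t 4.325 [0.4826 0.025  0.0673] [ 0.0453  0.2979  2.049   0.006   0.7825 -0.0216] F [-7.0541 -0.2932 28.772 ] w 0.003383752311764933
tool z [ 0.012   0.0048 -0.9999] shift mm [ 1.0407 -0.5254  1.3261] yaw to do -0.11396922215316474
```

```bash
python3 - <<'E'
from h import *
p,d=capture("wrist");q,_=capture("side")
a=cv2.resize(p[150:384,120:400,::-1],None,fx=1.4,fy=1.4);b=cv2.resize(q[180:300,180:320,::-1],None,fx=2.7,fy=2.7,interpolation=2)
h=max(a.shape[0],b.shape[0]);c=np.zeros((h,a.shape[1]+b.shape[1],3),np.uint8);c[:a.shape[0],:a.shape[1]]=a;c[:b.shape[0],a.shape[1]:]=b;cv2.imwrite("pics/g1.png",c)
E
python3 st.py .482 .026 .066
```

```text
t 4.425 [0.483  0.025  0.0684] [ 0.0453  0.2963  2.048   0.0061  0.7842 -0.0216] F [-7.9825 -0.7024 26.6509] w 0.0002919068463156703
tool z [ 0.0128  0.0049 -0.9999] shift mm [ 1.0279 -0.9696  2.359 ] yaw to do -0.11470031102187095
```

View pics/g1.png

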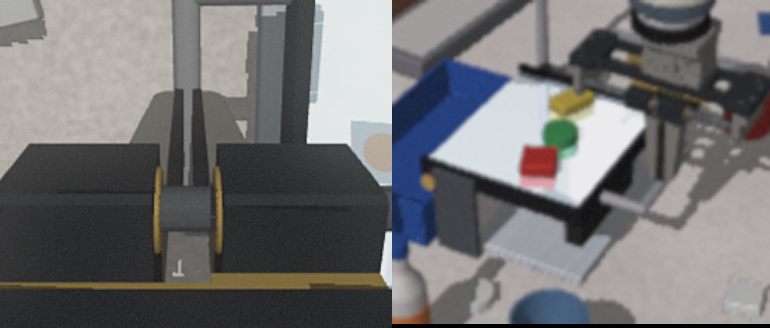

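Run:
```python
from h import *
np.set_printoptions(precision=4,suppress=True)
s=observe();p,d=capture("wrist");K,T=cam("wrist",s);P=pts(d,K,T)
cv2.imwrite("pics/g2.png",cv2.resize(p[190:300,200:320,::-1],None,fx=5,fy=5,interpolation=2))
print(s["time"],s["tcp_pos"],s["gripper_width"],s["ft_force"])
M=R.from_rotvec(s["ee_rot"]).as_matrix();Q=(P-s["tcp_pos"])@M
for r in range(205,260,5):
    print(r,[f"{u}:"+",".join(f"{x*1000:.0f}" for x in Q[r,u]) for u in (225,235,245,252,255,258,265,275,285)])
```

```text
4.425 [0.483  0.025  0.0684] 0.0002919068463156703 [-7.9825 -0.7024 26.6509]
205 ['225:-12,-26,67', '235:-12,-17,67', '245:16,-5,-22', '252:17,-1,-24', '255:17,1,-22', '258:16,3,-21', '265:-13,10,68', '275:-13,19,68', '285:-12,29,67']
210 ['225:-17,-26,67', '235:-17,-17,67', '245:13,-5,-21', '252:14,-1,-23', '255:14,1,-24', '258:13,3,-22', '265:-17,10,67', '275:-18,20,69', '285:-18,29,69']
215 ['225:-22,-26,67', '235:-22,-17,67', '245:11,-5,-25', '252:12,-1,-28', '255:12,1,-28', '258:12,3,-26', '265:11,7,-24', '275:-22,20,67', '285:-22,29,69']
220 ['225:-27,-26,67', '235:11,-11,-34', '245:11,-5,-34', '252:12,-1,-35', '255:12,1,-35', '258:12,2,-35', '265:11,6,-33', '275:12,12,-35', '285:-27,29,69']
225 ['225:-32,-27,68', '235:12,-10,-42', '245:11,-5,-41', '252:12,-1,-43', '255:12,1,-44', '258:12,2,-43', '265:12,6,-42', '275:12,12,-42', '285:-32,29,68']
230 ['225:-37,-27,67', '235:12,-10,-49', '245:12,-4,-50', '252:12,-1,-49', '255:13,1,-51', '258:12,2,-50', '265:12,6,-50', '275:12,11,-49', '285:-37,29,69']
235 ['225:12,-14,-57', '235:12,-9,-56', '245:12,-4,-56', '252:12,-1,-56', '255:12,1,-56', '258:12,2,-57', '265:12,6,-57', '275:12,10,-57', '285:-42,29,68']
240 ['225:12,-13,-63', '235:12,-9,-63', '245:12,-4,-62', '252:12,-1,-62', '255:12,1,-62', '258:12,2,-62', '265:12,5,-63', '275:12,10,-62', '285:12,15,-61']
245 ['225:12,-13,-68', '235:12,-8,-68', '245:12,-4,-68', '252:12,-1,-67', '255:12,1,-67', '258:12,2,-66', '265:13,5,-68', '275:12,10,-68', '285:12,14,-68']
250 ['225:12,-13,-73', '235:12,-8,-72', '245:12,-4,-73', '252:12,-1,-73', '255:12,1,-73', '258:12,2,-73', '265:12,5,-73', '275:12,9,-73', '285:13,14,-73']
255 ['225:33,-8,-118', '235:33,-5,-119', '245:12,-4,-77', '252:12,-1,-77', '255:12,1,-77', '258:12,2,-76', '265:12,5,-78', '275:34,6,-119', '285:33,9,-118']
```

View pics/g2.png

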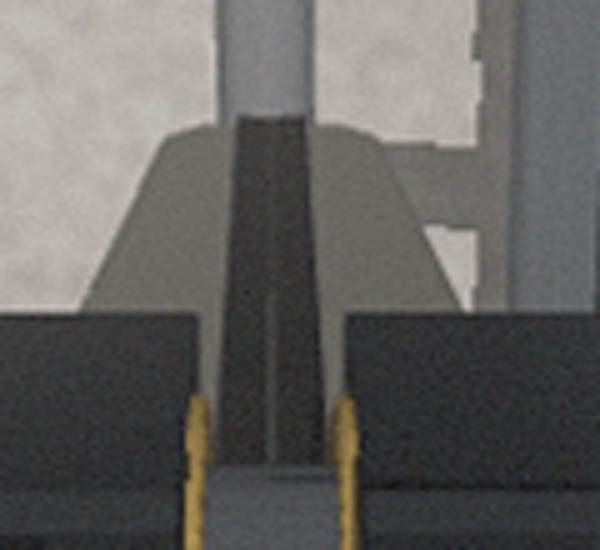

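Run:
```python
from h import *
import pickle
np.set_printoptions(precision=4,suppress=True)
for f in("w1","w2"):
    s,p,d=pickle.load(open(f"pics/{f}.pkl","rb"));K,T=cam("wrist",s);P=pts(d,K,T)
    M=R.from_rotvec(s["ee_rot"]).as_matrix();Q=(P-s["tcp_pos"])@M
    near=d<.25
    v,u=np.nonzero((d<.25)&(d>0));print(f,v.min())
    for r in range(v.min(),v.min()+30,4):
        c=np.nonzero(near[r])[0];print(r,c.min(),c.max(),Q[r,c[0]]*1000,Q[r,c[-1]]*1000)
    # expected pixel of tool pts
    for z in(0,-.01,-.02,-.03): print(z,proj(s["tcp_pos"]+M@[.01,.02,z],K,T))
```

```text
w1 213
213 160 453 [  71.7086   -0.0025 -193.2541] [  71.7086   -0.0025 -193.2541]
217 113 484 [  71.7086   -0.0025 -193.2541] [  71.7086   -0.0025 -193.2541]
221 149 358 [ 11.573  -58.2912 -35.7166] [ 11.3603  58.3815 -35.1353]
225 144 363 [ 11.4211 -59.1084 -41.3277] [ 11.5381  58.8848 -41.6022]
229 76 415 [  71.7086   -0.0025 -193.2541] [  71.7086   -0.0025 -193.2541]
233 49 438 [  71.7086   -0.0025 -193.2541] [  71.7086   -0.0025 -193.2541]
237 75 379 [  71.7086   -0.0025 -193.2541] [  71.7086   -0.0025 -193.2541]
241 124 383 [ 11.714  -61.0823 -62.3448] [ 12.1361  60.5672 -63.2586]
0 [283.3298 204.1752]
-0.01 [284.8203 208.9256]
-0.02 [286.4683 214.1784]
-0.03 [288.3003 220.0177]
w2 45
45 485 511 [116.9168 167.0115  42.383 ] [116.7423 185.0392  41.4284]
49 250 511 [  71.7086   -0.0025 -193.2541] [114.0805 185.5819  41.3978]
53 359 511 [  71.7086   -0.0025 -193.2541] [111.2518 185.4189  40.4734]
57 86 511 [  71.7086   -0.0025 -193.2541] [109.2243 189.2729  44.5984]
61 354 508 [  71.7086   -0.0025 -193.2541] [109.5358 204.128   65.4933]
65 191 511 [  71.7086   -0.0025 -193.2541] [103.4468 188.8052  42.5479]
69 307 511 [102.5239  41.8063  57.9713] [100.5143 188.2158  41.0828]
73 60 511 [  71.7086   -0.0025 -193.2541] [ 98.3195 192.8442  46.0983]
0 [283.3298 204.1752]
-0.01 [284.8203 208.9256]
-0.02 [286.4683 214.1784]
-0.03 [288.3003 220.0177]
```

The fingertips really end about 20 mm behind the reported TCP: depth in tool axes gives z≈-20, and the shut fingers sit on top of the bar. I'll back up, reopen to 36 mm and go about 20 mm deeper.

```bash
python3 -m handwheel '[{"dx":0,"dy":0,"dz":-12,"yaw":0},{"dx":0,"dy":0,"dz":-4,"yaw":0}]' 1
python3 -m handwheel '[{"dx":0,"dy":0,"dz":0,"yaw":0},{"dx":0,"dy":0,"dz":0,"yaw":0},{"dx":0,"dy":0,"dz":0,"yaw":0}]' 0.2
python3 st.py .482 .026 .046
```

```text
time: 4.72
tcp_pos: [0.4829, 0.025, 0.0853]
ee_rot: [2.146, 2.285, 0.02]
ft_force: [-0.4, 0.7, 0.2]
gripper_width: 0.0004
time: 5.1
tcp_pos: [0.4825, 0.0249, 0.0848]
ee_rot: [2.147, 2.286, 0.019]
ft_force: [0.2, 0.2, 0.9]
gripper_width: 0.0283
t 5.1 [0.4825 0.0249 0.0848] [ 0.0452  0.2691  2.0374  0.0058  0.8224 -0.0214] F [0.2347 0.178  0.8954] w 0.02834643555829142
tool z [ 0.0126  0.0048 -0.9999] shift mm [ 0.9274 -0.9169 38.8185] yaw to do -0.11177369473775611
```

```bash
python3 -m handwheel '[{"dx":0,"dy":0,"dz":4,"yaw":0},{"dx":0,"dy":-1,"dz":12,"yaw":0},{"dx":1,"dy":-1,"dz":12,"yaw":0},{"dx":0,"dy":-1,"dz":10,"yaw":0},{"dx":0,"dy":0,"dz":0,"yaw":0}]' 0.2
python3 st.py .482 .026 .046
python3 - <<'E'
from h import *
p,d=capture("wrist");
cv2.imwrite("pics/g3.png",cv2.resize(p[150:320,150:370,::-1],None,fx=3,fy=3,interpolation=2))
E
```

```text
time: 5.72
tcp_pos: [0.4784, 0.026, 0.0427]
ee_rot: [2.148, 2.287, 0.016]
ft_force: [-0.1, 0.3, 0.4]
gripper_width: 0.0368
t 5.725 [0.4784 0.026  0.0427] [ 0.0477  0.3358  2.0708  0.0064  0.725  -0.0197] F [-0.0679  0.3135  0.3769] w 0.03676373801626849
tool z [ 0.0098  0.0047 -0.9999] shift mm [-0.1688  3.6026 -3.2804] yaw to do -0.11297287843590809
```

View pics/g3.png

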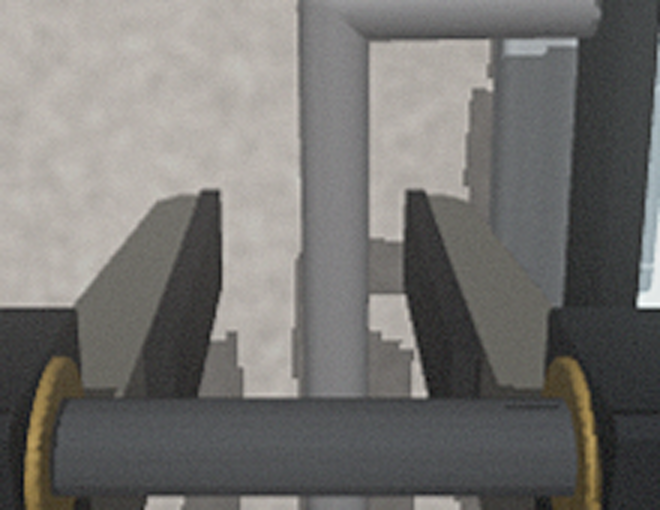

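The bar (333) now sits between the pads (220..405), 4 mm off-centre. I'll centre it and close.

```bash
python3 -m handwheel '[{"dx":0,"dy":3.5,"dz":-2,"yaw":0},{"dx":0,"dy":0,"dz":0,"yaw":0}]' 0.2
python3 -m handwheel '[{"dx":0,"dy":0,"dz":0,"yaw":0},{"dx":0,"dy":0,"dz":0,"yaw":0},{"dx":0,"dy":0,"dz":0,"yaw":0}]' 1
python3 st.py .482 .026 .046
```

```text
time: 6.02
tcp_pos: [0.4832, 0.0262, 0.0458]
ee_rot: [2.147, 2.286, 0.018]
ft_force: [0.5, -0.2, -0.1]
gripper_width: 0.0368
time: 6.4
tcp_pos: [0.4826, 0.0262, 0.0463]
ee_rot: [2.148, 2.287, 0.017]
ft_force: [-3.6, 0.1, 3.1]
gripper_width: 0.0107
t 6.4 [0.4826 0.0262 0.0463] [ 0.0478  0.3344  2.0608  0.0063  0.7354 -0.0196] F [-3.6424  0.0879  3.1398] w 0.01073775483239135
tool z [ 0.0108  0.0048 -0.9999] shift mm [-0.1462 -0.6292  0.2479] yaw to do -0.10861018803228095
```

Gripped (width 10.7 mm). I'll tip it in arcs.

```bash
cat > th.py <<'E'
from h import *
import sys
np.set_printoptions(precision=4,suppress=True)
s=observe();M=R.from_rotvec(s["ee_rot"]).as_matrix()
b0=np.array([.4826,.0262,.0463]);u=np.array([np.cos(.07),np.sin(.07),0]);r=.21
h=b0+r*u;e=s["tcp_pos"]-h;th=np.arctan2(e[2],-e@u)
print("t",s["time"],"tcp",s["tcp_pos"],"th",th,"radius",np.hypot(e[2],e@u),"lat",e@[-u[1],u[0],0],"F",s["ft_force"],"w",s["gripper_width"],"toolz",M[:,2])
if len(sys.argv)>1:
    t1=float(sys.argv[1]);n=int(sys.argv[2]);p=s["tcp_pos"]
    for t in np.linspace(th,t1,n+1)[1:]:
        q=h+r*(-np.cos(t)*u+np.sin(t)*np.array([0,0,1]));print("%.3f"%t,np.round(1000*M.T@(q-p),1));p=q
E
python3 -m handwheel '[{"dx":0,"dy":0.5,"dz":-12.5,"yaw":0},{"dx":0,"dy":1,"dz":-12.5,"yaw":0},{"dx":0,"dy":2,"dz":-12.5,"yaw":0},{"dx":0,"dy":2.5,"dz":-12.5,"yaw":0},{"dx":0,"dy":3.5,"dz":-12,"yaw":0}]' 1
python3 th.py .7 8
```

```text
time: 7.02
tcp_pos: [0.4927, 0.0269, 0.1124]
ee_rot: [2.147, 2.286, 0.02]
ft_force: [2.9, 2.4, -5.4]
gripper_width: 0.011
t 7.025 tcp [0.4927 0.0269 0.1124] th 0.31949783678341986 radius 0.21048480477883008 lat 3.0263394637296187e-07 F [ 2.9206  2.3562 -5.4136] w 0.01095710071602378 toolz [ 0.0127  0.0054 -0.9999]
0.367 [ 0.1  3.9 -9.2]
0.415 [ 0.1  3.9 -9.2]
0.462 [ 0.1  4.4 -9. ]
0.510 [ 0.1  4.8 -8.8]
0.557 [ 0.1  5.2 -8.5]
0.605 [ 0.1  5.6 -8.3]
0.652 [ 0.1  6.  -8. ]
0.700 [ 0.1  6.4 -7.7]
```

```bash
python3 -m handwheel '[{"dx":0,"dy":3.5,"dz":-9,"yaw":0},{"dx":0,"dy":4,"dz":-9,"yaw":0},{"dx":0,"dy":4.5,"dz":-9,"yaw":0},{"dx":0,"dy":5,"dz":-9,"yaw":0},{"dx":0,"dy":5,"dz":-8.5,"yaw":0},{"dx":0,"dy":5.5,"dz":-8.5,"yaw":0},{"dx":0,"dy":6,"dz":-8,"yaw":0}]' 1
python3 th.py .95 8
```

```text
time: 7.9
tcp_pos: [0.5254, 0.0294, 0.1772]
ee_rot: [2.15, 2.289, 0.016]
ft_force: [-1.6, 3.2, -3.6]
gripper_width: 0.0111
t 7.9 tcp [0.5254 0.0294 0.1772] th 0.6647464199750123 radius 0.21227294484424733 lat 0.00020858795021472555 F [-1.5517  3.1697 -3.6085] w 0.011097535492742599 toolz [ 0.0081  0.0065 -0.9999]
0.700 [-0.1  6.6 -4.4]
0.736 [ 0.1  5.  -5.6]
0.772 [ 0.1  5.2 -5.4]
0.807 [ 0.1  5.4 -5.2]
0.843 [ 0.1  5.5 -5. ]
0.879 [ 0.1  5.7 -4.8]
0.914 [ 0.1  5.9 -4.6]
0.950 [ 0.1  6.  -4.4]
```

```bash
python3 -m handwheel '[{"dx":0,"dy":5,"dz":-5,"yaw":0},{"dx":0,"dy":5,"dz":-5.5,"yaw":0},{"dx":0,"dy":5,"dz":-5.5,"yaw":0},{"dx":0,"dy":5.5,"dz":-5,"yaw":0},{"dx":0,"dy":5.5,"dz":-5,"yaw":0},{"dx":0,"dy":6,"dz":-5,"yaw":0},{"dx":0,"dy":0,"dz":0,"yaw":0}]' 1
python3 th.py 1.0 5
cat > look.py <<'E'
from h import *
import sys
n=sys.argv[1];s=observe();p,d=capture("side");q,e=capture("top")
np.savez(f"pics/{n}.npz",sd=d,td=e,s=p,t=q)
a=cv2.resize(p[90:330,130:330,::-1],None,fx=2,fy=2,interpolation=2);b=cv2.resize(q[90:250,180:330,::-1],None,fx=2.6,fy=2.6,interpolation=2)
c=np.zeros((480,a.shape[1]+b.shape[1],3),np.uint8);c[:,:400]=a;c[:b.shape[0],400:]=b;cv2.imwrite(f"pics/{n}.png",c)
E
python3 look.py l1
```

```text
time: 8.78
tcp_pos: [0.5565, 0.0318, 0.2115]
ee_rot: [-2.149, -2.287, -0.01]
ft_force: [-1.4, 3.0, -1.4]
gripper_width: 0.0109
t 8.775 tcp [0.5565 0.0318 0.2115] th 0.882567661247416 radius 0.2138619336861255 lat 0.00045047216704197107 F [-1.4265  2.9593 -1.3689] w 0.010872568770224597 toolz [ 0.0016  0.0073 -1.    ]
0.906 [-0.4  6.3 -0.1]
0.930 [ 0.1  3.9 -3. ]
0.953 [ 0.1  4.  -2.9]
0.977 [ 0.1  4.1 -2.8]
1.000 [ 0.1  4.1 -2.7]
```

View pics/l1.png

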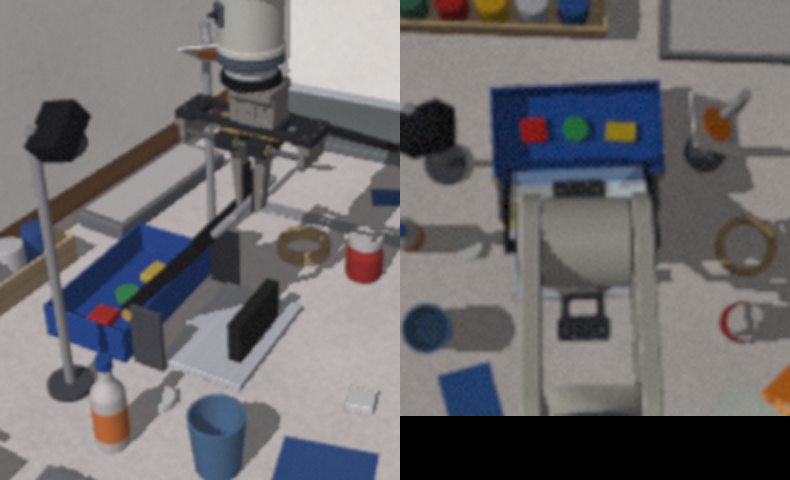

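All three tiles are in the tray: red (533,129), green (575,128), yellow (620,131). Now I'll compute the aim point and hinge fit.

```bash
python3 - <<'E'
from h import *
from scipy.optimize import least_squares
np.set_printoptions(precision=4,suppress=True)
t=np.load("pics/l1.npz")
for n,im,dd in(("top",t["t"],t["td"]),("side",t["s"],t["sd"])):
    K,T=cam(n);P=pts(dd,K,T);p=im.astype(int)
    o=(p[...,0]>p[...,2]+35)&(p[...,0]>p[...,1]+25)&(P[...,2]>.31)&(P[...,2]<.42)&(P[...,1]<-.05)&(P[...,1]>-.2)&(P[...,0]>.6)
    v,u=np.nonzero(o);print(n,"dot n",len(u),u.mean(),v.mean(),np.median(P[o],0))
    w=np.array([(u.mean()-K[0,2])/K[0,0],-(v.mean()-K[1,2])/K[1,1],-1])@T[:3,:3].T
    for z in(.355,.36,.365):print(z,T[:3,3]+w*(z-T[2,3])/w[2])
    c=(p.min(-1)>70)&(P[...,2]>.31)&(P[...,2]<.41)&(P[...,1]<-.05)&(P[...,1]>-.18)&(P[...,0]>.6)&(P[...,0]<.8)
    X=P[c|o];print("card",len(X),X.mean(0),X.min(0),X.max(0));
    Xm=np.median(X,0);X=X[np.linalg.norm(X-Xm,axis=1)<.05];_,_,V=np.linalg.svd(X-X.mean(0));print("n",V[2],X.mean(0))
    k=(p.max(-1)<85)&(P[...,2]>.3)&(P[...,2]<.46)&(abs(P[...,1]-.21)<.08)&(P[...,0]>.6)&(P[...,0]<.8)
    X=P[k];print("camera",len(X),X.mean(0),np.percentile(X,[1,99],axis=0))
tc=np.array([[.4826,.0262,.0463],[.4927,.0269,.1124],[.5254,.0294,.1772],[.5565,.0318,.2115]]);tz=np.array([[.0108,.0048,-1],[.0127,.0054,-1],[.0081,.0065,-1],[.0016,.0073,-1]])
b=tc-.0387*tz;x=b[:,0]*np.cos(.07)+b[:,1]*np.sin(.07);z=b[:,2];print("bar",x,z)
f=least_squares(lambda q:np.hypot(x-q[0],z-q[1])-.21,[.69,.085]);print(f.x,f.fun*1000)
f=least_squares(lambda q:np.hypot(x-q[0],z-q[1])-q[2],[.69,.085,.21]);print(f.x,f.fun*1000)
cc=np.array([.6225,.0335]);print("hinge from face centre u:",cc@[np.cos(.07),np.sin(.07)]+.07)
E
python3 - <<'E'
import numpy as np,cv2
t=np.load("pics/l1.npz")
a=cv2.resize(t["t"][105:165,160:330,::-1],None,fx=4.6,fy=4.6,interpolation=2);b=cv2.resize(t["s"][90:200,130:270,::-1],None,fx=3,fy=3,interpolation=2)
c=np.zeros((a.shape[0]+b.shape[0],max(a.shape[1],b.shape[1]),3),np.uint8);c[:a.shape[0],:a.shape[1]]=a;c[a.shape[0]:,:b.shape[1]]=b
cv2.imwrite("pics/l1z.png",c[:600])
E
```

```text
top dot n 107 301.04672897196264 137.62616822429908 [ 0.7204 -0.1225  0.365 ]
0.355 [ 0.7226 -0.1242  0.355 ]
0.36 [ 0.7216 -0.1236  0.36  ]
0.365 [ 0.7206 -0.123   0.365 ]
card 390 [ 0.7238 -0.1227  0.3692] [ 0.6862 -0.1577  0.3249] [ 0.7605 -0.0903  0.397 ]
n [-0.013  -0.3711  0.9285] [ 0.7233 -0.1222  0.369 ]
camera 409 [0.6976 0.2138 0.3997] [[0.672  0.1829 0.3677]
 [0.7279 0.2495 0.4213]]
side dot n 34 233.14705882352942 117.05882352941177 [ 0.7238 -0.1187  0.3584]
0.355 [ 0.7278 -0.1251  0.355 ]
0.36 [ 0.7205 -0.1146  0.36  ]
0.365 [ 0.7131 -0.1041  0.365 ]
card 200 [ 0.7357 -0.1259  0.3637] [ 0.6923 -0.162   0.3101] [ 0.7584 -0.0907  0.3938]
n [-0.9039 -0.4266 -0.0312] [ 0.736  -0.1247  0.3676]
camera 766 [0.6892 0.2233 0.3885] [[0.6696 0.1866 0.3538]
 [0.7236 0.2508 0.4166]]
bar [0.4828 0.4929 0.5258 0.5573] [0.085  0.1511 0.2159 0.2502]
[0.6932 0.0895] [ 0.4004 -0.4491 -0.3119  0.4302]
[0.7025 0.0853 0.2197] [-0.0053  0.0155 -0.0191  0.0089]
hinge from face centre u: 0.6933185830434738
```

View pics/l1z.png

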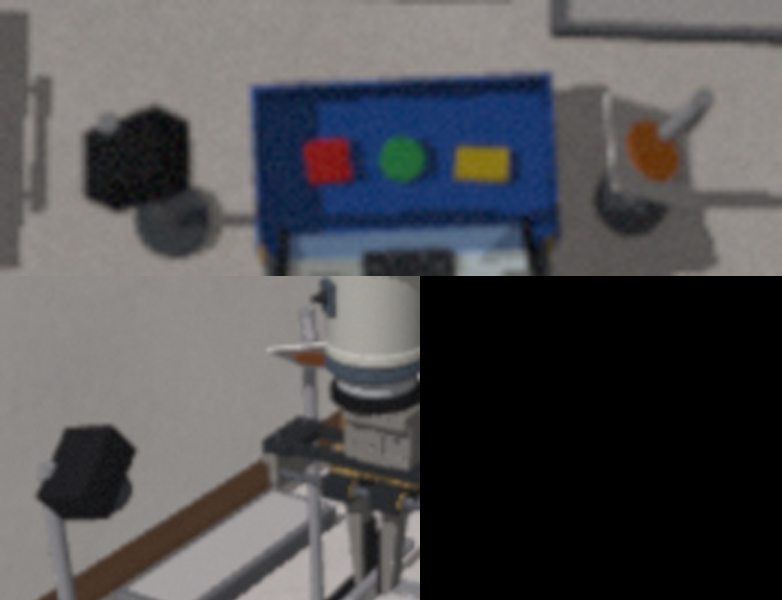

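Run:
```python
from h import *
import pickle
np.set_printoptions(precision=4,suppress=True)
for f,box in(("w2",(355,410,215,260)),("w1",(325,360,190,215))):
    s,p,d=pickle.load(open(f"pics/{f}.pkl","rb"));K,T=cam("wrist",s);P=pts(d,K,T)
    x0,x1,y0,y1=box;c=p[y0:y1,x0:x1].astype(int)
    cv2.imwrite(f"pics/{f}r.png",cv2.resize(c[...,::-1].astype(np.uint8),None,fx=10,fy=10,interpolation=0))
    m=(c[...,0]-c[...,2]>22)&(c[...,0]-c[...,2]<95)&(c[...,0]-c[...,1]>8)&(c[...,1]>130)
    v,u=np.nonzero(m);u=u+x0;v=v+y0;print(f,len(u),u.mean(),v.mean(),u.min(),u.max(),v.min(),v.max())
    um,vm=(u.mean(),v.mean())
    w=np.array([(um-K[0,2])/K[0,0],-(vm-K[1,2])/K[1,1],-1])@T[:3,:3].T
    for z in(-.178,):print(z,T[:3,3]+w*(z-T[2,3])/w[2])
    t=(abs(P[...,2])<.012)&(P[...,0]<.45)&(P[...,0]>.25);A=np.c_[P[t][:,:2],np.ones(t.sum())];print("table",np.linalg.lstsq(A,P[t][:,2],rcond=None)[0])
    X=P[(P[...,2]>.08)&(P[...,2]<.1)&(p.min(-1)>150)];A=np.c_[X[:,:2],np.ones(len(X))];print("face",len(X),np.linalg.lstsq(A,X[:,2],rcond=None)[0],X.mean(0))
```

```text
w2 409 378.6039119804401 238.73105134474326 367 390 228 249
-0.178 [ 0.7206 -0.1202 -0.178 ]
table [0.0011 0.0033 0.0001]
face 30182 [0.0013 0.0011 0.0909] [0.6173 0.0532 0.0917]
w1 294 337.82312925170066 198.00340136054422 326 348 190 208
-0.178 [ 0.7152 -0.1084 -0.178 ]
table [0.0012 0.0013 0.0002]
face 9885 [0.0014 0.0008 0.0907] [0.6214 0.0405 0.0916]
```

View pics/w2r.png

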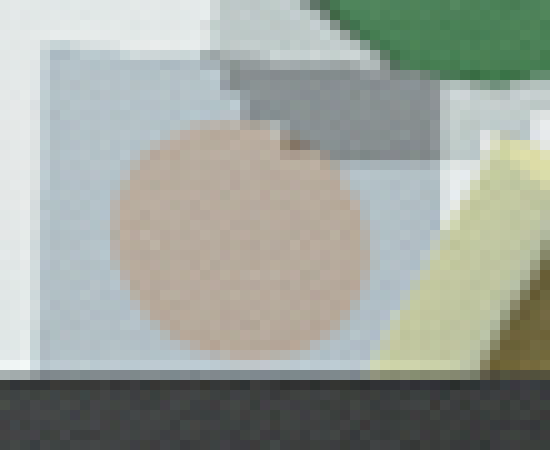

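The dot's reflection puts it at x=0.7206, y=-0.120, which agrees with the top view. The target angle is about 0.32 rad. Lowering.

```bash
sed -i 's/r=.21$/r=.2197/' th.py; python3 th.py .37 10
```

```text
t 8.875 tcp [0.556  0.0318 0.211 ] th 0.8450060676823862 radius 0.22016099551977533 lat 0.0004342279727510397 F [-3.9559  2.7765  0.3055] w 0.010928742943227553 toolz [ 0.0009  0.0072 -1.    ]
0.798 [-0.5 -7.3  7.4]
0.750 [-0.1 -7.3  7.5]
0.703 [-0.1 -6.9  7.8]
0.655 [-0.1 -6.6  8.1]
0.608 [-0.1 -6.2  8.4]
0.560 [-0.1 -5.8  8.7]
0.513 [-0.1 -5.3  9. ]
0.465 [-0.1 -4.9  9.2]
0.418 [-0.1 -4.5  9.4]
0.370 [-0.1 -4.   9.6]
```

```bash
python3 -m handwheel '[{"dx":0,"dy":-7,"dz":7.5,"yaw":0},{"dx":0,"dy":-7,"dz":7.5,"yaw":0},{"dx":0,"dy":-7,"dz":8,"yaw":0},{"dx":0,"dy":-6.5,"dz":8,"yaw":0},{"dx":0,"dy":-6,"dz":8.5,"yaw":0},{"dx":0,"dy":-6,"dz":8.5,"yaw":0},{"dx":0,"dy":-5,"dz":9,"yaw":0},{"dx":0,"dy":-5,"dz":9,"yaw":0}]' 1
python3 th.py .34 5
```

```text
time: 9.88
tcp_pos: [0.5045, 0.0279, 0.1434]
ee_rot: [-2.15, -2.289, -0.01]
ft_force: [-0.2, 2.7, -0.6]
gripper_width: 0.0111
t 9.875 tcp [0.5045 0.0279 0.1434] th 0.4563602334573503 radius 0.22026823988776434 lat 0.00015268036697256446 F [-0.2346  2.6542 -0.5581] w 0.01114115505767967 toolz [ 0.0039  0.0054 -1.    ]
0.433 [-0.2 -1.7  4.9]
0.410 [-0.  -2.1  4.7]
0.387 [-0.  -2.   4.7]
0.363 [-0.  -1.9  4.7]
0.340 [-0.  -1.8  4.8]
```

```bash
python3 -m handwheel '[{"dx":0,"dy":-2,"dz":5,"yaw":0},{"dx":0,"dy":-2,"dz":5,"yaw":0},{"dx":0,"dy":-2,"dz":5,"yaw":0},{"dx":0,"dy":-2,"dz":5,"yaw":0},{"dx":0,"dy":-1,"dz":2,"yaw":0},{"dx":0,"dy":0,"dz":0,"yaw":0}]' 1
python3 th.py .31 3
cat > plane.py <<'E'
from h import *
import pickle,sys
np.set_printoptions(precision=4,suppress=True)
n=sys.argv[1];s=observe();p,d=capture("wrist");s2=observe();print("moved",(s2["tcp_pos"]-s["tcp_pos"])*1000)
pickle.dump((s,p,d),open(f"pics/{n}.pkl","wb"));cv2.imwrite(f"pics/{n}.png",cv2.resize(p[:,:,::-1],None,fx=1.5,fy=1.5))
K,T=cam("wrist",s);P=pts(d,K,T)
t=(abs(P[...,2])<.012)&(P[...,0]<.45)&(P[...,0]>.2)&(d>0);A=np.c_[P[t][:,:2],np.ones(t.sum())];ta=np.linalg.lstsq(A,P[t][:,2],rcond=None)[0];print("table",t.sum(),ta)
m=(p.min(-1)>130)&(P[...,2]>.05)&(P[...,2]<.2)&(P[...,0]>.5)&(P[...,0]<.75)&(d>0)&(abs(P[...,1]-.035)<.1)
X=P[m]
for _ in range(6):
    A=np.c_[X[:,:2],np.ones(len(X))];c=np.linalg.lstsq(A,X[:,2],rcond=None)[0];X=X[abs(A@c-X[:,2])<.006]
nv=np.array([-c[0],-c[1],1]);nv/=np.linalg.norm(nv);print("plane",len(X),c,"rms",np.std(A@c-P[m][:0].sum() if 0 else 0))
yaw=np.arctan2(nv[1],nv[0]);th=np.arctan2(np.hypot(nv[0],nv[1]),nv[2]);print("yaw",yaw,"theta",th,"theta rel table",np.arctan(np.hypot(*c[:2]))-np.arctan(ta[0]*1))
u=np.array([np.cos(.07),np.sin(.07),0]);hg=np.array([.6933*1,0,.085])  # u,z
# plane offset vs hinge: 6 mm above axis
hw=np.array([.6887,.0383+.0,.085]);print("hinge dist to plane",nv@(hw-np.array([0,0,c[2]]))*1000)
dot=np.array([.7208,-.1205,.36]);lat=np.array([-u[1],u[0],0]);aim=dot+.16*lat
print("aim",aim)
for tt in(th,):
    xm=np.cos(tt)*u-np.sin(tt)*np.array([0,0,1]);zm=np.sin(tt)*u+np.cos(tt)*np.array([0,0,1])
    cen=hw-.07*xm+.006*zm;print("aim x in mirror mm",1000*(aim-cen)@xm)
E
python3 plane.py f1
```

```text
time: 10.62
tcp_pos: [0.4943, 0.0271, 0.1189]
ee_rot: [-2.149, -2.289, -0.008]
ft_force: [-3.1, 1.9, 0.6]
gripper_width: 0.0111
t 10.625 tcp [0.4943 0.0271 0.1189] th 0.3356146314421015 radius 0.22028828464973862 lat 0.00010128128086425034 F [-3.1227  1.9328  0.6421] w 0.011072514087149512 toolz [ 0.0022  0.0049 -1.    ]
0.327 [-0.1 -0.1  2. ]
0.319 [-0.  -0.6  1.8]
0.310 [-0.  -0.6  1.8]
moved [0.0224 0.0039 0.0715]
table 59171 [0.0008 0.0021 0.0003]
plane 34074 [-0.3516 -0.0259  0.3363] rms 0.0
yaw 0.07350852682276171 theta 0.33890755066848016 theta rel table 0.3380656461978645
hinge dist to plane -7.759489431892309
aim [0.7096 0.0391 0.36  ]
aim x in mirror mm -1.7008546847155137
```

View pics/f1.png

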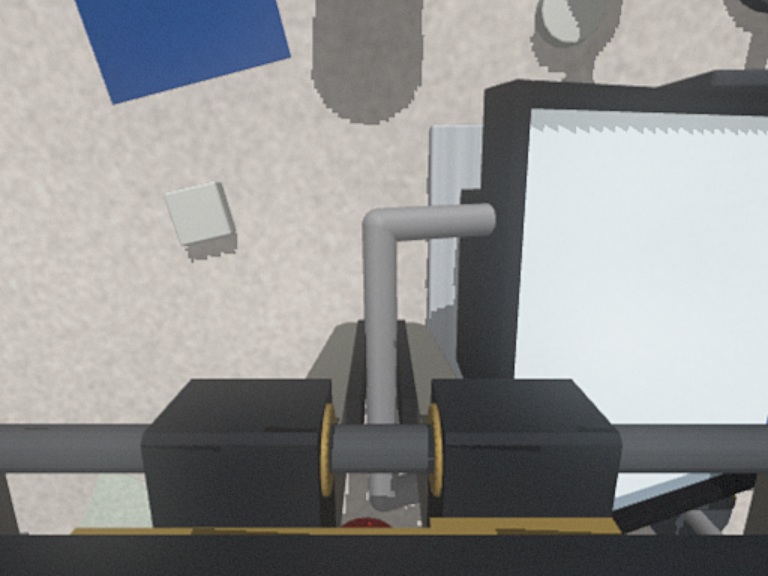

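```bash
sed -i 's/hw=np.array(\[.6887,.0383+.0,.085\])/hw=np.array([.6923,.0384,.085])/; s/for tt in(th,)/for tt in(th,th-ta[0])/' plane.py
python3 -m handwheel '[{"dx":0,"dy":-0.5,"dz":1.8,"yaw":0},{"dx":0,"dy":-0.5,"dz":1.8,"yaw":0},{"dx":0,"dy":0,"dz":0,"yaw":0},{"dx":0,"dy":0,"dz":0,"yaw":0}]' 1
python3 th.py; python3 plane.py f2
```

```text
time: 11.18
tcp_pos: [0.4931, 0.027, 0.1152]
ee_rot: [-2.149, -2.289, -0.008]
ft_force: [-3.7, -0.7, -0.2]
gripper_width: 0.011
t 11.175 tcp [0.4931 0.027  0.1152] th 0.31831492311121157 radius 0.22025068767796147 lat 8.96348281909798e-05 F [-3.7109 -0.6799 -0.2199] w 0.010998397185869821 toolz [ 0.0019  0.0048 -1.    ]
moved [0.0052 0.003  0.0188]
table 59343 [0.0009 0.0021 0.0003]
plane 34220 [-0.3318 -0.0244  0.3226] rms 0.0
yaw 0.0734457048591676 theta 0.3212124956805784 theta rel table 0.3202718093489629
hinge dist to plane -6.61323107715735
aim [0.7096 0.0391 0.36  ]
aim x in mirror mm -0.3916356629629086
aim x in mirror mm -0.1410040337472797
```

```bash
python3 look.py l2; python3 -m handwheel '[{"dx":0,"dy":0,"dz":0,"yaw":0},{"dx":0,"dy":0,"dz":0,"yaw":0},{"dx":0,"dy":0,"dz":0,"yaw":0},{"dx":0,"dy":0,"dz":0,"yaw":0}]' 1; python3 plane.py f3
```

```text
time: 11.82
tcp_pos: [0.4931, 0.027, 0.1153]
ee_rot: [-2.149, -2.289, -0.008]
ft_force: [-3.0, 1.1, -1.0]
gripper_width: 0.011
moved [-0.001   0.0004 -0.0039]
table 59315 [0.0009 0.0021 0.0003]
plane 34237 [-0.3319 -0.0242  0.3227] rms 0.0
yaw 0.07281335872883649 theta 0.32128133490808575 theta rel table 0.32036146904720364
hinge dist to plane -6.649900622120824
aim [0.7096 0.0391 0.36  ]
aim x in mirror mm -0.4099743841185493
aim x in mirror mm -0.16489517994372085
```

View pics/l2.png

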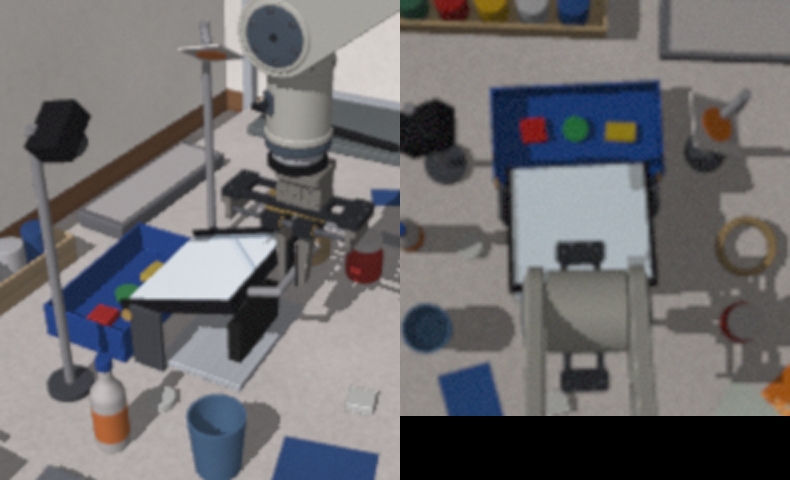

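The tiles are in the tray at (533,129), (575,128) and (620,131). The tray and the bystanders are unmoved, and the mirror is held steady at 0.32 rad. Handing in.

```bash
python3 -c "
from rig import *
print(close_job())"
```

```text
the job is handed in; nothing more can be done
None
```

I tipped the mirror by its bar to about 0.85 rad, and all three tiles slid off into the tray. I then lowered it and handed the job in at about 12 s, still holding the bar.

**Last checks:** The held angle measured 0.320 rad from the wrist depth picture, corrected against the table; the target was 0.3197. By calculation the aim point is 0.2 to 0.4 mm off the middle of the mirror, give or take 1–2 mm of calibration error. The final pictures show the tiles in the tray and no visible shift of the tray or the other things. The pose held steady over the last half second.

**What went wrong or disagreed:**
- **First grip:** The first close pinched on top of the bar and pushed down with about 29 N. The fingertips end about 20 mm behind the reported TCP, so I regripped deeper and it held, at 11 mm on the 12 mm bar.
- **Bar radius:** The path of the TCP fits a radius of 220 mm better than the stated 210 mm. I therefore took the angle from the depth picture instead of the arm's path.
- **Not checked:** I could not see the view through the post camera itself. The angle rests on the measured positions of the dot, hinge and mirror face.

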